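# Clamp the freezer box under the ratchet arm

## Robot

A 7-joint arm with a two-finger parallel gripper is mounted at the origin on a cart in front of the work surface, level with it; the furniture and walls round the work are solid. World frame = base frame: x ahead of the robot, y to its left, z up, the work surface at z = 0. Lengths are in m, angles in rad, forces in N, time in s.
With the tool pointing down it reaches from about 0.35 to 0.9 m from the base axis. Payload 8.1 kg.
Tool frame: the origin (TCP) lies on the centre line of the jaws, within the pads' length; the fingertips stand 14 mm ahead of it and the grasp point (between the pads) lies 5 mm behind it (arm.tip_reach is the distance from the TCP to the fingertips, in m); z points along the fingers, y is the direction in which the jaws open and shut (so a half turn about z gives the same grasp; the last joint's range is limited). The gripper opens to 92 mm and grips with 3 to 60 N. Pads are 19 mm wide; open, the fingers measure 130 mm over their backs; the gripper's body (75 mm by 190 mm) begins 47 mm behind the grasp point.
Start: joints at [-1.237, 0.434, 0.025, 1.573, -0.012, 1.134, -0.075], TCP at [0.264, 0.566, 0.241] pointing down, gripper open.
Joint ranges: [-2.62, 2.62], [-0.44, 2.09], [-1.27, 1.32], [0.08, 2.57], [-1.32, 4.46], [0.12, 2], [-2.74, 2.74]. Speed limits (rad/s): [2.22, 2.22, 3.01, 3.01, 3.14, 3.14, 3.14].

## Interface

Orientations are given as a rotation vector (axis times angle).
In Python, from cell import sensors, vision, arm, nets gives the robot as it stands.
- The arm moves only by the shell command python3 -m handwheel 'ROWS' [FORCE]. ROWS is JSON, a list of rows, each an object of numbers: "tx", "ty", "tz": the shift along the tool's x, y, z in cm; "wx", "wy", "wz": the turn, a rotation vector about the tool's x, y, z in degrees; "claw": the opening, from 0 (shut) to 1 (fully open). A call has 1 to 12 rows; each row is the pose to reach, as a shift and turn from the pose commanded when the call began, along the tool's axes at that moment; what a row does not reach only later rows make up. A row lasts 1/12 s, in which the tool goes at most 41.7 mm and 7.16 degrees, less where a joint would pass 70% of its speed; a pose out of reach is approached as far as the arm can. A call with a gripper value outside its range is refused whole. The fingers move at their own pace and stop on an object; FORCE is the grip in N (left out, the last holds). Time passes only in rows, so rows that repeat a pose let the fingers close. It gives the time, the measured TCP pose, the force and the opening at its end, in the units of the state.
- sensors.observe(): the state, without advancing time (a new reading comes with each control period).
- vision.get_image(name): name is "side" or "top"; returns (picture, depth): 400x640x3 uint8, blue, green, red; 400x640 float32, m along the optical axis (not along the pixel's ray), 0 where there is no reading.
- vision.camera_model(name): a dict with "K" (3x3 intrinsics, pixels), "xyz" and "attitude" of the camera in the world. Camera axes: x right, y down, z forward; pixel columns grow to the right and rows downward; lengths in m; the calibration is good to about 2 mm. A picture is of the moment at which its call begins. camera_model takes no time and is no camera call.
- arm.sign_off(): hands the job in, once; it reports no verdict.
Trained networks look in the newest picture that a camera, given by its name, has taken for a name from the list of things; names that differ only in an ending like _2 or _b are one class to them, and where a whole thing is asked for, a point or a joint stands for the part that bears it (a point fixed in the world has none). Each returns a list of dicts, best first, with "score" (0 to 1); they miss things now and then, are a little off and sometimes report something else, mostly with a low value. They report only what shows in the picture. A call takes as long as a camera call. They do not tell look-alikes from the thing itself.
- nets.cut_out(label, camera): "region" (400x640 bool, what is visible of it) and "uv" ([column, row] in pixels, amid what is visible of it).
The state is a dict: "clock": time; "joints": joint angles; "dq": joint speeds; "joint_efforts": joint torques, N m; "position": TCP position; "ee_rot": TCP orientation; "force": force on the tool from outside, world axes, zero at the start; "ft_torque": the same for the moment, N m; "width": opening from 0.0 (shut) to 1.0 (fully open).
Only numpy, scipy, OpenCV 4.12 (cv2) and the standard library are available. Lean on these libraries where they do the work, as an engineer would, in place of code of your own. Each camera call takes 0.05 s, during which the arm holds its last target.

## Task

Clamp the freezer box in the hold-down stand. Press the tail of the ratchet pawl down so that it comes fully free of the teeth, push the raised arm down by its crossbar until its pad rests on the box, then push the pawl's nose end back down fully into the teeth to lock the arm, and leave everything else where it stands.

Things in the scene. Friction and masses are not known exactly. Their poses are not given: they have to be found in the camera images.
- stand: Hold-down stand, fixed: grey base plate 306 x 152 x 8 mm with aluminium posts. Origin on the worktop straight below the arm's hinge. Its -x points along the base to the freezer box and the arm's crossbar, +x to the pawl's tail, z up; the base spans x -196 to +110 mm, y -76 to +76 mm. Arm and pawl swing in the plane y = 0.
- hinge_point (a point): Point on the arm's hinge axis (fixed, 83 mm above the worktop). The axis is level, along the stand's y.
- ratchet_arm (a joint): Angle of the steel arm above level, rad: 0.76 to 0.90 at the start, about 0 with the pad flat on the box, where it stops. Stiff hinge: it stays where it is left; 3 to 5 N on the crossbar moves it once the pawl is free. While the pawl is in the teeth of the wheel on the hinge (106 mm across) the arm is locked but for some play (up to 0.16 rad when raised).
- handle (a point): Centre of the arm's crossbar: round black bar, 26 mm thick, 70 mm long, level, along the stand's y, across the arm's free end 200 mm from the hinge axis. It swings on that arc, from about 230 mm high to 83 mm (centre) with the arm level, moving away from the hinge as it comes down: follow the arc while pushing on its top.
- pawl (a joint): Angle of the dark steel rocking pawl, rad: 0 = nose fully in the teeth (locked), 0.30 = tail fully down (free; clear of the teeth above 0.15); firm stops at both. Level pivot at stand x = +50 mm, 132 mm high. It stays where it is left; 3 N on the tail pad or 5 N on the nose pad tips it. The nose enters only a gap between teeth; there is one with the arm fully down.
- tail_pad (a point): Centre of the top face of the pawl's tail pad, 28 x 30 mm, 52 mm from the pawl's pivot on the side away from the arm; about 151 mm high at the start. Pressed down from above it goes down some 15 mm and frees the pawl.
- nose_pad (a point): Centre of the top face of the pawl's nose pad, 26 x 26 mm, above the toothed wheel, 36 mm from the pawl's pivot on the arm's side; about 154 mm high when locked and 10 mm higher when free. Pressed down from above it puts the nose back in the teeth.
- pad_under (a point): Centre of the underside of the round black rubber pad (44 mm) below the arm, 107 mm from the hinge axis and 25 mm below the arm's middle line.
- sample_box: Closed white cardboard freezer box, 134 x 134 x 50 mm, loose between low rails on the stand's base. Origin at the centre of its underside, 8 mm above the worktop; the lid top is 58 mm above the worktop.
- dish: Petri dish, 92 mm across, 16 mm high, near the stand; a bystander. Origin at the centre of its underside.
- bottle: Small glass bottle with a blue cap, 57 mm across, 104 mm high, near the stand; a bystander. Origin at the centre of its underside.
- flask: Conical flask with a stopper, 63 mm across, 137 mm high, near the stand; a bystander. Origin at the centre of its underside.
- tape: Roll of tape lying flat, 104 mm across, 25 mm high, beyond the arm's crossbar; a bystander. Origin at the centre of its underside.
- pen: Thin white pen, 145 mm long, lying near the stand; a bystander. Origin at the centre of its underside.
Things that resemble listed ones, but are neither listed nor needed, are in the scene too. Leave any pink look-alike of the sample_box alone.

How it is judged:
On the way, in this order (a step that is already met when the one before it is completed fails the run):
1. the pawl is pressed free of the teeth while the arm is still raised (value of joint pawl above 0.2 rad and value of joint ratchet_arm above 0.6 rad), for 0.1 s.
2. the arm is pushed down onto the box with the pawl still free (value of joint ratchet_arm below 0.025 rad and value of joint pawl above 0.15 rad), for 0.2 s.
At the end, for the whole second after the job is handed in: The arm is down on the box (within 0.03 rad of level), the pawl is back in the teeth (joint under 0.05 rad), and the box is at rest, upright, centred under the pad within 12 mm (value of joint ratchet_arm below 0.03 rad and value of joint pawl below 0.05 rad and velocity of joint ratchet_arm below 0.05 rad/s and horizontal distance between sample_box and pad_under below 0.012 m and angle between sample_box's own z axis and vertical below 0.06 rad and linear speed of sample_box below 0.02 m/s); the robot touches nothing.
It fails at once if the freezer box is lifted, carried or shoved out of its place (more than 15 mm) (distance of sample_box from where it was at the start of the episode above 0.015 m).
It fails at once if the petri dish, the roll of tape or the pen is lifted or moved more than 20 mm (distance of any of dish, tape, pen from where it was at the start of the episode above 0.02 m).
It fails at once if the bottle or the flask is lifted, moved more than 20 mm or tipped over (distance of any of bottle, flask from where it was at the start of the episode above 0.02 m or angle between any of bottle, flask's own z axis and vertical above 0.5 rad).
It also fails if it takes over 51 s, if anything falls off the work surface, if the arm or the gripper's body presses on something with over 40 N, if the wrist force passes 120 N, or if a joint passes its speed limit or range.

## Working session

There is one attempt and no reset: what is moved stays moved. The work goes in short steps, Python scripts to look and compute and a shell command to move; the robot and the scene stay as the last step left them, time stands still between calls to the robot, and variables do not carry over. Pictures are saved under pics/ and viewed, and the job is handed in when it is done.

```bash
ls; mkdir -p pics; python3 - <<'E'
from cell import sensors, vision, arm, nets
import cv2,numpy as np
print(sensors.observe())
for n in("side","top"):
    im,d=vision.get_image(n); cv2.imwrite(f"pics/{n}0.png",im); np.savez(f"pics/{n}0.npz",im=im,d=d); print(vision.camera_model(n))
E
```

```text
pics
{'clock': 0.0, 'joints': array([-1.2365816 ,  0.43524044,  0.02496752,  1.57410469, -0.01158195,
        1.13400877, -0.07511243]), 'dq': array([ 0.0007039 , -0.00064649,  0.00029721, -0.00121961, -0.00050445,
        0.00169116, -0.00057419]), 'joint_efforts': array([ 1.30211600e-03, -6.67853308e+01,  9.85958241e-01, -3.14454854e+01,
       -6.04507048e-02,  4.29760851e-02,  1.78139180e-04]), 'position': array([0.26425188, 0.56583781, 0.23993113]), 'ee_rot': array([-6.80770034e-01, -3.06674836e+00,  2.52124651e-03]), 'force': array([-0.40848813, -0.26852478, -1.08045552]), 'ft_torque': array([ 0.05176233,  0.02405564, -0.00623658]), 'width': 1.0022681212869935}
{'K': array([[423.71836558,   0.        , 314.85216109],
       [  0.        , 423.71836558, 205.55903935],
       [  0.        ,   0.        ,   1.        ]]), 'xyz': array([ 0.4308963 , -0.88066141,  0.53761457]), 'attitude': array([-2.05295975,  0.19787366, -0.08575428])}
{'K': array([[471.00350139,   0.        , 314.07592805],
       [  0.        , 471.00350139, 203.21440878],
       [  0.        ,   0.        ,   1.        ]]), 'xyz': array([ 0.41879305, -0.08301848,  1.15070872]), 'attitude': array([-2.14820573,  2.14014715, -0.17071693])}
```

View pics/side0.png

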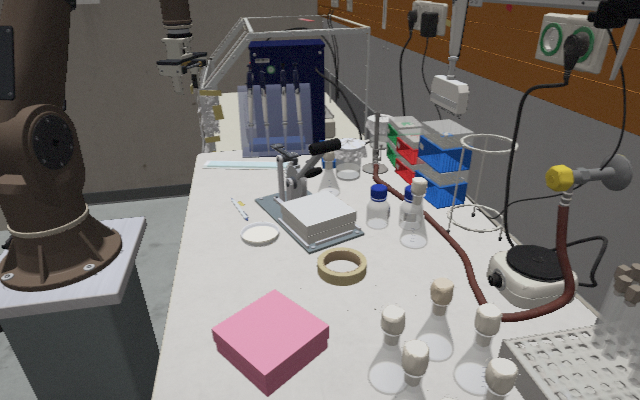

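View pics/top0.png

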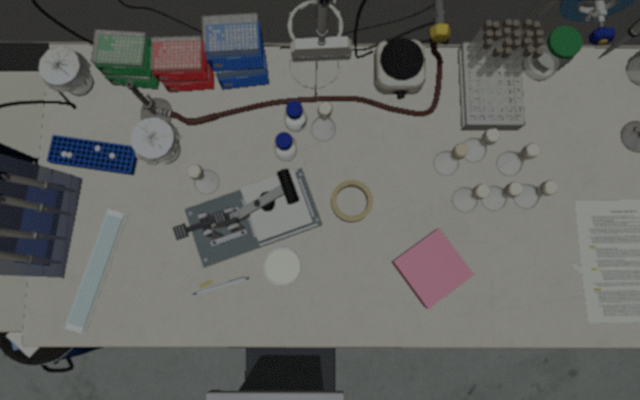

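The stand is in both pictures. In the top view the tail pad is near (182,231), the crossbar at (288,186) and the base between (185,205) and (320,225). The pink box is well away at (432,268). Next I'll measure.

```bash
cat > h.py <<'E'
from cell import sensors, vision, arm, nets
import cv2,numpy as np
from scipy.spatial.transform import Rotation as R
def pts(n,d,mask=None):
    m=vision.camera_model(n);K=m["K"];r=R.from_rotvec(m["attitude"]).as_matrix()
    v,u=np.mgrid[0:400,0:640]
    p=np.stack([(u-K[0,2])/K[0,0]*d,(v-K[1,2])/K[1,1]*d,d],-1)@r.T+m["xyz"]
    p[d<=0]=np.nan
    return p if mask is None else p[mask&(d>0)]
def proj(n,P):
    m=vision.camera_model(n);K=m["K"];r=R.from_rotvec(m["attitude"]).as_matrix()
    c=(np.atleast_2d(P)-m["xyz"])@r; return (c/c[:,2:])@K.T
E
python3 - <<'E'
from h import *
for n in("top","side"):
    z=np.load(f"pics/{n}0.npz");d=z['d'];im=z['im'].copy()
    for l in ("stand","handle","tail_pad","nose_pad","sample_box","ratchet_arm","pawl","dish","tape","flask","bottle","pen"):
        o=nets.cut_out(l,n)
        for k in o[:2]:
            p=pts(n,d,k["region"])
            print(n,l,round(k["score"],2),np.round(k["uv"]),k["region"].sum(),np.round(np.nanmedian(p,0),3) if len(p) else None, np.round(np.percentile(p[:,2],[5,95]),3) if len(p) else None)
    c=im[150:290,160:340] if n=="top" else im[120:270,190:400]
    cv2.imwrite(f"pics/{n}_c.png",cv2.resize(c,None,fx=3.8,fy=3.8,interpolation=cv2.INTER_CUBIC))
E
```

```text
top stand 0.94 [232. 222.] 5682 [0.541 0.1   0.012] [0.005 0.23 ]
top handle 0.8 [271. 198.] 1235 [0.573 0.005 0.18 ] [0.089 0.235]
top tail_pad 0.63 [202. 221.] 606 [0.526 0.151 0.15 ] [0.118 0.156]
top tail_pad 0.53 [237. 221.] 5787 [0.541 0.098 0.013] [0.005 0.23 ]
top nose_pad 0.63 [201. 220.] 528 [0.526 0.149 0.15 ] [0.141 0.156]
top nose_pad 0.23 [269. 200.] 1375 [0.574 0.005 0.172] [0.061 0.235]
top sample_box 0.91 [274. 215.] 2453 [ 0.564 -0.     0.058] [0.053 0.062]
top sample_box 0.86 [431. 268.] 3544 [ 0.438 -0.364  0.05 ] [0.044 0.053]
top ratchet_arm 0.69 [269. 202.] 1264 [0.572 0.008 0.175] [0.086 0.235]
top ratchet_arm 0.34 [357. 186.] 692 [ 0.606 -0.182  0.024] [0.004 0.027]
top pawl 0.72 [203. 223.] 540 [0.528 0.147 0.15 ] [0.138 0.156]
top dish 0.68 [282. 266.] 1130 [ 0.44  -0.013  0.016] [0.012 0.02 ]
top dish 0.37 [268. 202.] 1388 [0.573 0.007 0.17 ] [0.059 0.235]
top tape 0.86 [357. 189.] 807 [ 0.601 -0.181  0.023] [-0.     0.027]
top tape 0.66 [202. 224.] 578 [0.526 0.151 0.15 ] [0.137 0.156]
top flask 0.71 [203. 181.] 697 [0.64  0.168 0.048] [0.002 0.135]
top b
[... 261 characters left out ...]
]
side tail_pad 0.67 [310. 166.] 1156 [0.566 0.01  0.152] [0.064 0.233]
side nose_pad 0.66 [288. 150.] 213 [0.529 0.135 0.147] [0.129 0.155]
side sample_box 0.6 [317. 216.] 2712 [ 0.578 -0.038  0.057] [0.016 0.059]
side sample_box 0.55 [272. 338.] 7448 [ 0.437 -0.39   0.05 ] [0.009 0.051]
side ratchet_arm 0.81 [306. 169.] 1074 [0.567 0.011 0.151] [0.06  0.232]
side pawl 0.74 [285. 152.] 273 [0.528 0.139 0.147] [0.124 0.155]
side dish 0.86 [256. 234.] 812 [ 0.44  -0.026  0.016] [0.003 0.018]
side tape 0.92 [342. 272.] 1284 [ 0.597 -0.195  0.02 ] [0.002 0.025]
side flask 0.92 [329. 177.] 474 [0.645 0.162 0.052] [0.019 0.119]
side bottle 0.68 [377. 208.] 820 [ 0.721 -0.038  0.058] [0.012 0.104]
```

View pics/top_c.png

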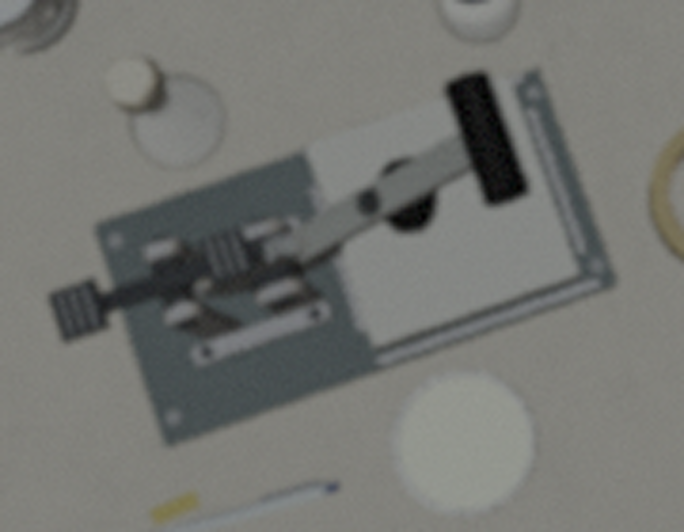

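View pics/side_c.png

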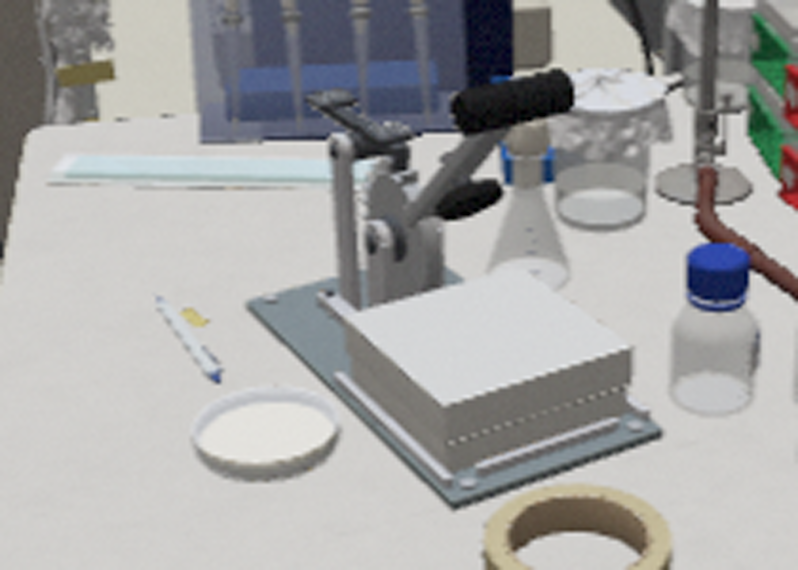

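```bash
python3 - <<'E'
from h import *
z=np.load("pics/top0.npz");d=z['d'];P=pts("top",d)
# base plate: z 4-12mm points near stand
sub=P[170:270,170:330].reshape(-1,3)
b=sub[(sub[:,2]>0.006)&(sub[:,2]<0.25)&(np.abs(sub[:,0]-.55)<.14)]
b=P[195:270,180:325].reshape(-1,3); b=b[(b[:,2]>0.005)&(b[:,2]<0.3)]
o=nets.cut_out("stand","top")
k=[k for k in nets.cut_out("stand","top")][0]["region"]
m=k|[k for k in nets.cut_out("sample_box","top")][0]["region"]
q=P[m&(P[...,2]<0.03)&(P[...,2]>0.005)]
print(len(q)); r=cv2.minAreaRect(q[:,:2].astype(np.float32)); print(r, cv2.boxPoints(r))
q=P[(P[...,2]>0.054)&(P[...,2]<0.062)&m]
r=cv2.minAreaRect(q[:,:2].astype(np.float32)); print("box",r)
# arm pts
a=P[m&(P[...,2]>0.115)]
print("high pts",len(a))
c,v=np.linalg.eigh(np.cov(a[:,:2].T)); print(a.mean(0),np.degrees(np.arctan2(v[1,1],v[0,1])))
h=P[m&(P[...,2]>0.21)]; print("handle",h.mean(0),h.min(0),h.max(0)); print(cv2.minAreaRect(h[:,:2].astype(np.float32)))
t=P[m&(P[...,2]>0.14)&(P[...,2]<.16)&(P[...,1]>.1)]; print(len(t)); 
E
```

```text
3123
((0.5611488223075867, 0.05918790400028229), (0.15151207149028778, 0.3054896891117096), 20.068092346191406) [[ 0.43757993  0.17666425]
 [ 0.5424046  -0.11027779]
 [ 0.6847177  -0.05828844]
 [ 0.57989305  0.2286536 ]]
box ((0.5669146776199341, 0.046114325523376465), (0.13431376218795776, 0.23194757103919983), 19.679182052612305)
high pts 1811
[0.5590635  0.06063678 0.17265278] 109.59586253980129
handle [ 0.59369764 -0.03509326  0.22981304] [ 0.56059082 -0.05795649  0.21036735] [ 0.6298729  -0.01264571  0.23741768]
((0.5942490100860596, -0.03179781138896942), (0.06927130371332169, 0.03447946161031723), 19.887737274169922)
571
```

```bash
cat >> h.py <<'E'
O=np.array([0.5464,0.0996]);ax=np.array([-.343,.9393]);ay=np.array([-.9393,-.343])
def S(p): return np.stack([(p[...,:2]-O)@ax,(p[...,:2]-O)@ay,p[...,2]],-1)
def W(x,y,z): return np.r_[O+x*ax+y*ay,z]
E
python3 - <<'E'
from h import *
P=S(pts("top",np.load("pics/top0.npz")['d'])); P2=S(pts("side",np.load("pics/side0.npz")['d']))
for nm,P in(("top",P),("side",P2)):
    def g(n,m): q=P[m]*1000; print(nm,n,len(q),np.round(np.median(q,0)) if len(q) else'',np.round(np.percentile(q,[3,97],0)).tolist() if len(q) else '')
    X,Y,Z=P[...,0],P[...,1],P[...,2]
    iny=abs(Y)<.05
    g("tail",iny&(X>.085)&(X<.13)&(Z>.12)&(Z<.2))
    g("nose",(abs(Y)<.02)&(X>.0)&(X<.03)&(Z>.145)&(Z<.2))
    g("posts",(abs(Y)>.017)&(abs(Y)<.05)&(X>-.03)&(X<.08)&(Z>.05))
    g("postshigh",(abs(Y)>.017)&(abs(Y)<.05)&(X>-.03)&(X<.08)&(Z>.13))
    g("handle",(abs(Y)<.05)&(X<-.1)&(X>-.2)&(Z>.19))
    g("lid",(abs(Y)<.09)&(X<-.02)&(X>-.2)&(Z>.053)&(Z<.062))
print("targets",W(.102,0,.151),W(.014,0,.154),W(-.135,0,.243),W(-.2,0,.096))
E
```

```text
top tail 197 [101.   0. 151.] [[87.0, -14.0, 147.0], [114.0, 14.0, 155.0]]
top nose 158 [ 13.   0. 154.] [[1.0, -12.0, 149.0], [27.0, 12.0, 157.0]]
top posts 251 [39. 20. 96.] [[-14.0, -25.0, 58.0], [59.0, 26.0, 144.0]]
top postshigh 83 [ 49.  18. 140.] [[40.0, -26.0, 131.0], [59.0, 27.0, 145.0]]
top handle 592 [-140.    1.  230.] [[-156.0, -32.0, 194.0], [-107.0, 34.0, 236.0]]
top lid 2202 [-102.   20.   58.] [[-170.0, -64.0, 55.0], [-43.0, 64.0, 61.0]]
side tail 69 [ 92.   4. 150.] [[86.0, -12.0, 140.0], [111.0, 16.0, 152.0]]
side nose 57 [  6.   3. 153.] [[1.0, -10.0, 149.0], [23.0, 14.0, 155.0]]
side posts 326 [38. 23. 85.] [[-16.0, -20.0, 52.0], [57.0, 27.0, 139.0]]
side postshigh 33 [ 45.  23. 136.] [[38.0, 18.0, 130.0], [56.0, 27.0, 142.0]]
side handle 413 [-154.    6.  225.] [[-158.0, -30.0, 195.0], [-124.0, 35.0, 234.0]]
side lid 1627 [-115.    6.   58.] [[-173.0, -61.0, 55.0], [-44.0, 67.0, 60.0]]
targets [0.511414  0.1954086 0.151    ] [0.541598  0.1127502 0.154    ] [ 0.592705  -0.0272055  0.243    ] [ 0.615   -0.08826  0.096  ]
```

```bash
cat >> h.py <<'E'
def go(x,y,ztip,pr=True):
    s=sensors.observe(); r=R.from_rotvec(s["ee_rot"]).as_matrix()
    t=W(x,y,ztip+arm.tip_reach); d=r.T@(t-s["position"])*100
    # desired: z down, tool y along +-stand y
    best=None
    for sg in(1,-1):
        Y=np.r_[ay*sg,0];Z=np.array([0,0,-1.]);D=np.c_[np.cross(Y,Z),Y,Z]
        w=np.degrees(R.from_matrix(r.T@D).as_rotvec())
        if best is None or np.linalg.norm(w)<np.linalg.norm(best): best=w
    print("clk",round(s["clock"],2),"t cm",np.round(d,2),"w deg",np.round(best,1),"tip stand mm",np.round(1000*(S(s["position"])-[0,0,arm.tip_reach])),"F",np.round(s["force"],1))
E
python3 -c "
from h import *
go(.102,0,.18)"
```

```text
clk 1.45 t cm [-38.07 -23.16   4.68] w deg [ 0.  -0.  44.9] tip stand mm [535. 105. 227.] F [0.7 0.3 0.2]
```

```bash
python3 -m handwheel '[{"tx":-3.3,"ty":-2.0,"tz":0,"wz":7,"claw":0},{"tx":-6.6,"ty":-4.0,"tz":0,"wz":14,"claw":0},{"tx":-9.9,"ty":-6.0,"wz":21,"claw":0},{"tx":-13.2,"ty":-8.0,"wz":28,"claw":0},{"tx":-16.5,"ty":-10.0,"wz":35,"claw":0},{"tx":-19.8,"ty":-12.0,"wz":42,"claw":0},{"tx":-23.1,"ty":-14.0,"wz":44.9,"claw":0},{"tx":-26.4,"ty":-16.1,"tz":1,"wz":44.9,"claw":0},{"tx":-29.7,"ty":-18.1,"tz":2,"wz":44.9,"claw":0},{"tx":-33,"ty":-20.1,"tz":3,"wz":44.9,"claw":0},{"tx":-36,"ty":-22,"tz":3,"wz":44.9,"claw":0},{"tx":-38.07,"ty":-23.16,"tz":4,"wz":44.9,"claw":0}]'
python3 -c "
from h import *
go(.102,0,.155)"
```

```text
clk 1.45 t cm [-38.07 -23.16   7.18] w deg [ 0.  -0.  44.9] tip stand mm [535. 105. 227.] F [0.7 0.3 0.2]invalid input
```

The call was refused and nothing moved. The rows probably have to contain every key.

```bash
python3 -m handwheel '[{"tx":-10,"ty":-6,"tz":0,"wx":0,"wy":0,"wz":20,"claw":0.0},{"tx":-10,"ty":-6,"tz":0,"wx":0,"wy":0,"wz":20,"claw":0.0},{"tx":-10,"ty":-6,"tz":0,"wx":0,"wy":0,"wz":20,"claw":0.0}]'
python3 -c "
from h import *
go(.102,0,.18)"
```

```text
clock: 1.7
position: [0.3311, 0.4674, 0.2407]
ee_rot: [1.213, 2.897, -0.001]
force: [1.1, -1.1, -0.1]
width: 0.836
clk 1.7 t cm [-32.03  -6.24   4.7 ] w deg [ 0.   0.  24.5] tip stand mm [419.  76. 227.] F [ 1.1 -1.1 -0.1]
```

```bash
python3 -m handwheel '[{"tx":-32,"ty":-6.2,"tz":0,"wx":0,"wy":0,"wz":24.5,"claw":0},{"tx":-32,"ty":-6.2,"tz":0,"wx":0,"wy":0,"wz":24.5,"claw":0},{"tx":-32,"ty":-6.2,"tz":0,"wx":0,"wy":0,"wz":24.5,"claw":0},{"tx":-32,"ty":-6.2,"tz":0,"wx":0,"wy":0,"wz":24.5,"claw":0},{"tx":-32,"ty":-6.2,"tz":0,"wx":0,"wy":0,"wz":24.5,"claw":0},{"tx":-32,"ty":-6.2,"tz":0,"wx":0,"wy":0,"wz":24.5,"claw":0},{"tx":-32,"ty":-6.2,"tz":0,"wx":0,"wy":0,"wz":24.5,"claw":0},{"tx":-32,"ty":-6.2,"tz":2,"wx":0,"wy":0,"wz":24.5,"claw":0},{"tx":-32,"ty":-6.2,"tz":4.5,"wx":0,"wy":0,"wz":24.5,"claw":0},{"tx":-32,"ty":-6.2,"tz":4.5,"wx":0,"wy":0,"wz":24.5,"claw":0}]'
python3 -c "
from h import *
go(.102,0,.132)"
```

```text
clock: 2.53
position: [0.5111, 0.196, 0.1924]
ee_rot: [-1.796, -2.575, 0.008]
force: [-0.3, 0.9, -0.6]
width: 0.105
clk 2.53 t cm [-0.06  0.03  4.64] w deg [-0.3  0.1  0.1] tip stand mm [103.   0. 178.] F [-0.3  0.9 -0.6]
```

```bash
python3 -m handwheel '[{"tx":0,"ty":0,"tz":2,"wx":0,"wy":0,"wz":0,"claw":0},{"tx":0,"ty":0,"tz":2.6,"wx":0,"wy":0,"wz":0,"claw":0},{"tx":0,"ty":0,"tz":3.2,"wx":0,"wy":0,"wz":0,"claw":0},{"tx":0,"ty":0,"tz":3.7,"wx":0,"wy":0,"wz":0,"claw":0},{"tx":0,"ty":0,"tz":4.1,"wx":0,"wy":0,"wz":0,"claw":0},{"tx":0,"ty":0,"tz":4.3,"wx":0,"wy":0,"wz":0,"claw":0},{"tx":0,"ty":0,"tz":4.3,"wx":0,"wy":0,"wz":0,"claw":0}]'
python3 -c "
from h import *
go(.102,0,.132)"
```

```text
clock: 3.12
position: [0.512, 0.2002, 0.1529]
ee_rot: [1.79, 2.582, 0.001]
force: [-0.0, 2.5, 1.7]
width: 0.004
clk 3.12 t cm [-0.43 -0.22  0.69] w deg [ 0.  -0.   0.5] tip stand mm [106.  -2. 139.] F [-0.   2.5  1.7]
```

```bash
python3 -m handwheel '[{"tx":0,"ty":0,"tz":0.4,"wx":0,"wy":0,"wz":0,"claw":0},{"tx":0,"ty":0,"tz":0.7,"wx":0,"wy":0,"wz":0,"claw":0},{"tx":0,"ty":0,"tz":0.7,"wx":0,"wy":0,"wz":0,"claw":0},{"tx":0,"ty":0,"tz":0.7,"wx":0,"wy":0,"wz":0,"claw":0}]'
python3 - <<'E'
from h import *
go(.102,0,.132)
for n in("top","side"):
    im,d=vision.get_image(n)
    c=im[150:290,160:340] if n=="top" else im[60:270,150:400]
    cv2.imwrite(f"pics/{n}_1.png",cv2.resize(c,None,fx=3,fy=2.85,interpolation=cv2.INTER_CUBIC))
    P=S(pts(n,d));X,Y,Z=P[...,0],P[...,1],P[...,2]
    q=P[(abs(Y)<.02)&(X>.0)&(X<.028)&(Z>.145)&(Z<.2)];print(n,len(q),np.median(q,0))
E
```

```text
clock: 3.45
position: [0.5129, 0.2004, 0.1499]
ee_rot: [1.791, 2.581, 0.007]
force: [-14.1, -0.8, 43.4]
width: 0.004
clk 3.45 t cm [-0.42 -0.31  0.39] w deg [ 0.2 -0.1  0.4] tip stand mm [106.  -3. 136.] F [-14.1  -0.8  43.4]
top 142 [1.55045998e-02 1.27160214e-04 1.63944290e-01]
side 66 [0.0100571  0.00560479 0.16228663]
```

View pics/side_1.png

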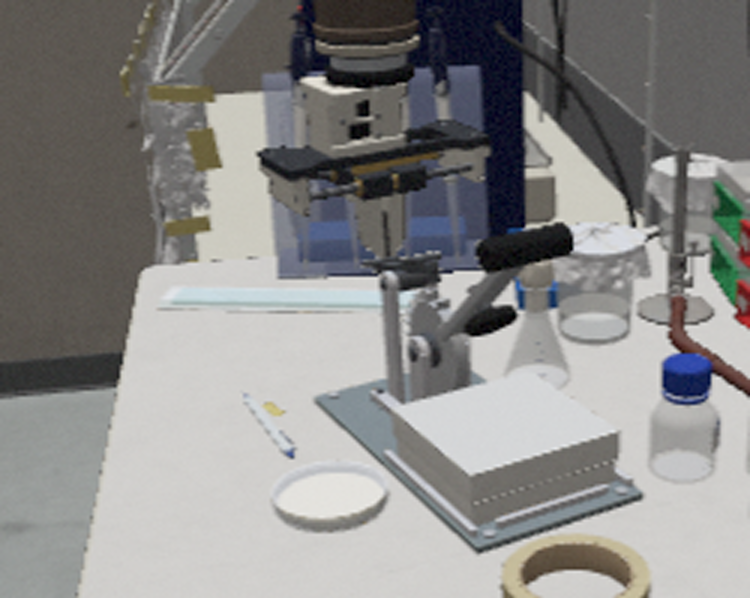

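The side view shows the fingertips on the tail (about 385,262) and the nose pad 10 mm higher, so the pawl is at its free stop (43 N). I'll lift and go over to the crossbar.

```bash
python3 -m handwheel '[{"tx":0,"ty":0,"tz":-2,"wx":0,"wy":0,"wz":0,"claw":0},{"tx":0,"ty":0,"tz":-6,"wx":0,"wy":0,"wz":0,"claw":0},{"tx":0,"ty":0,"tz":-10,"wx":0,"wy":0,"wz":0,"claw":0},{"tx":0,"ty":0,"tz":-14,"wx":0,"wy":0,"wz":0,"claw":0},{"tx":0,"ty":0,"tz":-14,"wx":0,"wy":0,"wz":0,"claw":0}]'
python3 - <<'E'
from h import *
n="top"
im,d=vision.get_image(n)
P=S(pts(n,d));X,Y,Z=P[...,0],P[...,1],P[...,2]
q=P[(abs(Y)<.02)&(X>.0)&(X<.028)&(Z>.145)&(Z<.2)];print(n,len(q),np.median(q,0))
q=P[(abs(Y)<.045)&(X<-.1)&(X>-.2)&(Z>.19)&(Z<.26)];print(np.percentile(q,[3,50,97],0).round(3))
go(-.142,0,.26)
E
```

```text
clock: 3.97
position: [0.5155, 0.1994, 0.2937]
ee_rot: [1.79, 2.574, 0.015]
force: [1.8, 0.2, -0.8]
width: 0.006
top 135 [0.01564364 0.000675   0.16464797]
[[-0.156 -0.032  0.194]
 [-0.14   0.001  0.231]
 [-0.107  0.034  0.236]]
clk 4.02 t cm [-24.65  -0.56   1.61] w deg [ 0.5 -0.   0.3] tip stand mm [105.  -4. 276.] F [ 1.1  0.2 -1.5]
```

```bash
python3 -m handwheel '[{"tx":-24.6,"ty":-0.6,"tz":0.5,"wx":0,"wy":0,"wz":0,"claw":0},{"tx":-24.6,"ty":-0.6,"tz":0.5,"wx":0,"wy":0,"wz":0,"claw":0},{"tx":-24.6,"ty":-0.6,"tz":0.5,"wx":0,"wy":0,"wz":0,"claw":0},{"tx":-24.6,"ty":-0.6,"tz":0.5,"wx":0,"wy":0,"wz":0,"claw":0},{"tx":-24.6,"ty":-0.6,"tz":0.5,"wx":0,"wy":0,"wz":0,"claw":0},{"tx":-24.6,"ty":-0.6,"tz":0.5,"wx":0,"wy":0,"wz":0,"claw":0},{"tx":-24.6,"ty":-0.6,"tz":0.5,"wx":0,"wy":0,"wz":0,"claw":0},{"tx":-24.6,"ty":-0.6,"tz":1.6,"wx":0,"wy":0,"wz":0,"claw":0},{"tx":-24.6,"ty":-0.6,"tz":1.6,"wx":0,"wy":0,"wz":0,"claw":0}]'
python3 - <<'E'
from h import *
go(-.142,0,.24)
for a in (.75,.65,.55,.45,.35,.25,.15,.07,0,-.02): print(a,np.round([100*(.2*np.cos(a)-.142),100*(.24-(.096+.2*np.sin(a)))],2))
E
```

```text
clock: 4.77
position: [0.5909, -0.0329, 0.2668]
ee_rot: [-1.79, -2.578, 0.004]
force: [-0.8, 0.4, -1.5]
width: 0.007
clk 4.77 t cm [-0.23  0.36  1.28] w deg [-0.2 -0.1  0.4] tip stand mm [-140.    4.  253.] F [-0.8  0.4 -1.5]
0.75 [0.43 0.77]
0.65 [1.72 2.3 ]
0.55 [2.85 3.95]
0.45 [3.81 5.7 ]
0.35 [4.59 7.54]
0.25 [5.18 9.45]
0.15 [ 5.58 11.41]
0.07 [ 5.75 13.  ]
0 [ 5.8 14.4]
-0.02 [ 5.8 14.8]
```

```bash
python3 -m handwheel '[{"tx":-0.2,"ty":0.4,"tz":1.0,"wx":0,"wy":0,"wz":0,"claw":0},{"tx":-0.4,"ty":0.4,"tz":1.7,"wx":0,"wy":0,"wz":0,"claw":0},{"tx":-0.8,"ty":0.4,"tz":2.3,"wx":0,"wy":0,"wz":0,"claw":0},{"tx":-1.4,"ty":0.4,"tz":3.0,"wx":0,"wy":0,"wz":0,"claw":0},{"tx":-1.9,"ty":0.4,"tz":3.7,"wx":0,"wy":0,"wz":0,"claw":0},{"tx":-2.5,"ty":0.4,"tz":4.5,"wx":0,"wy":0,"wz":0,"claw":0},{"tx":-3.1,"ty":0.4,"tz":5.4,"wx":0,"wy":0,"wz":0,"claw":0},{"tx":-3.6,"ty":0.4,"tz":6.2,"wx":0,"wy":0,"wz":0,"claw":0},{"tx":-4.0,"ty":0.4,"tz":7.0,"wx":0,"wy":0,"wz":0,"claw":0}]'
python3 - <<'E'
from h import *
go(-.191,0,.155)
for n in("side",):
    im,d=vision.get_image(n)
    c=im[60:270,150:400]
    cv2.imwrite(f"pics/{n}_2.png",cv2.resize(c,None,fx=3,fy=2.85,interpolation=cv2.INTER_CUBIC))
E
```

```text
clock: 5.52
position: [0.611, -0.0709, 0.1993]
ee_rot: [1.791, 2.578, 0.0]
force: [3.2, -2.3, 5.6]
width: 0.002
clk 5.52 t cm [-0.87 -0.23  3.03] w deg [0.1 0.1 0.3] tip stand mm [-182.   -2.  185.] F [ 3.2 -2.3  5.6]
```

View pics/side_2.png

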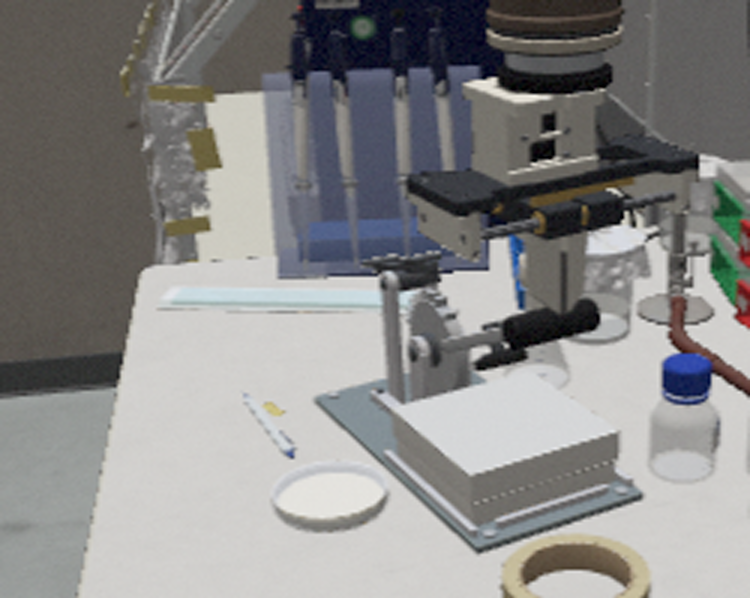

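The fingertips sit on the crossbar (about 560,315) and the arm is at about 0.46 rad. I'll follow the arc on down.

```bash
python3 -m handwheel '[{"tx":-0.3,"ty":0,"tz":0.7,"wx":0,"wy":0,"wz":0,"claw":0},{"tx":-0.6,"ty":0,"tz":1.6,"wx":0,"wy":0,"wz":0,"claw":0},{"tx":-0.9,"ty":0,"tz":2.5,"wx":0,"wy":0,"wz":0,"claw":0},{"tx":-1.2,"ty":0,"tz":3.5,"wx":0,"wy":0,"wz":0,"claw":0},{"tx":-1.4,"ty":0,"tz":4.5,"wx":0,"wy":0,"wz":0,"claw":0},{"tx":-1.5,"ty":0,"tz":5.5,"wx":0,"wy":0,"wz":0,"claw":0},{"tx":-1.6,"ty":0,"tz":6.4,"wx":0,"wy":0,"wz":0,"claw":0},{"tx":-1.7,"ty":0,"tz":7.2,"wx":0,"wy":0,"wz":0,"claw":0},{"tx":-1.7,"ty":0,"tz":7.9,"wx":0,"wy":0,"wz":0,"claw":0},{"tx":-1.7,"ty":0,"tz":8.4,"wx":0,"wy":0,"wz":0,"claw":0},{"tx":-1.7,"ty":0,"tz":8.8,"wx":0,"wy":0,"wz":0,"claw":0},{"tx":-1.7,"ty":0,"tz":8.9,"wx":0,"wy":0,"wz":0,"claw":0}]'
python3 - <<'E'
from h import *
go(-.2,0,.092)
E
```

```text
clock: 6.57
position: [0.6157, -0.0849, 0.1107]
ee_rot: [-1.791, -2.58, 0.0]
force: [-2.8, -0.9, 12.8]
width: 0.007
clk 6.57 t cm [-0.29 -0.19  0.47] w deg [-0.  -0.   0.4] tip stand mm [-197.   -2.   97.] F [-2.8 -0.9 12.8]
```

```bash
python3 -m handwheel '[{"tx":0,"ty":0,"tz":0.2,"wx":0,"wy":0,"wz":0,"claw":0},{"tx":0,"ty":0,"tz":0.4,"wx":0,"wy":0,"wz":0,"claw":0},{"tx":0,"ty":0,"tz":0.4,"wx":0,"wy":0,"wz":0,"claw":0},{"tx":0,"ty":0,"tz":0.4,"wx":0,"wy":0,"wz":0,"claw":0}]'
python3 - <<'E'
from h import *
go(-.2,0,.092)
for n in("side","top"):
    im,d=vision.get_image(n)
    c=im[60:270,150:400] if n=="side" else im[150:290,160:340] 
    cv2.imwrite(f"pics/{n}_3.png",cv2.resize(c,None,fx=3,fy=2.85,interpolation=cv2.INTER_CUBIC))
E
```

```text
clock: 6.9
position: [0.6159, -0.085, 0.1101]
ee_rot: [1.792, 2.58, 0.003]
force: [-12.3, 1.7, 36.6]
width: 0.002
clk 6.9 t cm [-0.27 -0.2   0.4 ] w deg [ 0.1 -0.1  0.4] tip stand mm [-197.   -2.   96.] F [-12.3   1.7  36.6]
```

View pics/side_3.png

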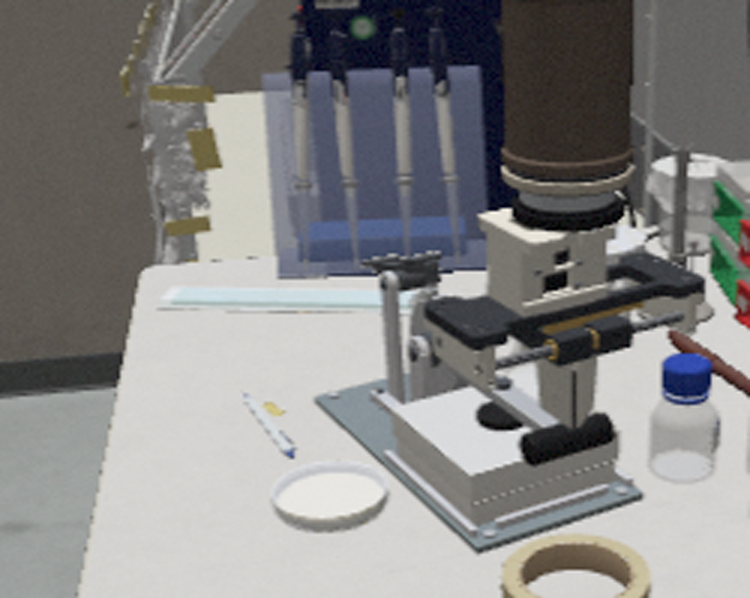

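The arm is hard down, with its pad on the lid and 36 N at the bar. The nose is still up. I'll lift and go to the nose pad.

```bash
python3 -m handwheel '[{"tx":0,"ty":0,"tz":-1,"wx":0,"wy":0,"wz":0,"claw":0},{"tx":0,"ty":0,"tz":-5,"wx":0,"wy":0,"wz":0,"claw":0},{"tx":0,"ty":0,"tz":-9,"wx":0,"wy":0,"wz":0,"claw":0},{"tx":0,"ty":0,"tz":-12,"wx":0,"wy":0,"wz":0,"claw":0},{"tx":0,"ty":0,"tz":-12,"wx":0,"wy":0,"wz":0,"claw":0}]'
python3 - <<'E'
from h import *
n="top"
im,d=vision.get_image(n)
P=S(pts(n,d));X,Y,Z=P[...,0],P[...,1],P[...,2]
q=P[(abs(Y)<.04)&(X<-.17)&(X>-.23)&(Z>.065)&(Z<.12)];print(len(q),np.percentile(q,[3,50,97],0).round(3) if len(q) else '')
q=P[(abs(Y)<.02)&(X>.0)&(X<.028)&(Z>.145)&(Z<.2)];print(n,len(q),np.median(q,0))
go(.014,0,.185)
E
```

```text
clock: 7.42
position: [0.6188, -0.0852, 0.2332]
ee_rot: [1.787, 2.575, 0.009]
force: [0.5, -1.6, -0.4]
width: 0.004
0 
top 141 [0.01542832 0.00068709 0.16408581]
clk 7.47 t cm [21.17 -0.22  3.09] w deg [0.3 0.1 0.5] tip stand mm [-198.   -4.  216.] F [ 0.8  1.1 -0.7]
```

```bash
python3 -m handwheel '[{"tx":21.2,"ty":-0.2,"tz":0.5,"wx":0,"wy":0,"wz":0,"claw":0},{"tx":21.2,"ty":-0.2,"tz":0.5,"wx":0,"wy":0,"wz":0,"claw":0},{"tx":21.2,"ty":-0.2,"tz":0.5,"wx":0,"wy":0,"wz":0,"claw":0},{"tx":21.2,"ty":-0.2,"tz":0.5,"wx":0,"wy":0,"wz":0,"claw":0},{"tx":21.2,"ty":-0.2,"tz":0.5,"wx":0,"wy":0,"wz":0,"claw":0},{"tx":21.2,"ty":-0.2,"tz":0.5,"wx":0,"wy":0,"wz":0,"claw":0},{"tx":21.2,"ty":-0.2,"tz":2.5,"wx":0,"wy":0,"wz":0,"claw":0},{"tx":21.2,"ty":-0.2,"tz":3,"wx":0,"wy":0,"wz":0,"claw":0},{"tx":21.2,"ty":-0.2,"tz":3,"wx":0,"wy":0,"wz":0,"claw":0}]'
python3 - <<'E'
from h import *
n="top"
im,d=vision.get_image(n)
cv2.imwrite("pics/top_4.png",cv2.resize(im[150:290,160:340],None,fx=3,fy=3))
P=S(pts(n,d));X,Y,Z=P[...,0],P[...,1],P[...,2]
q=P[(abs(Y)<.04)&(X<-.17)&(X>-.23)&(Z>.065)&(Z<.12)];print(len(q),np.percentile(q,[3,50,97],0).round(3) if len(q) else '')
go(.014,0,.154)
E
```

```text
clock: 8.22
position: [0.5382, 0.1125, 0.1945]
ee_rot: [-1.789, -2.579, 0.006]
force: [-0.8, -0.6, 0.3]
width: 0.005
409 [[-0.211 -0.032  0.085]
 [-0.197  0.001  0.093]
 [-0.174  0.034  0.099]]
clk 8.27 t cm [-0.03  0.27  2.76] w deg [-0.2 -0.   0.4] tip stand mm [ 14.   3. 182.] F [ 0.2 -0.2  1.5]
```

View pics/top_4.png

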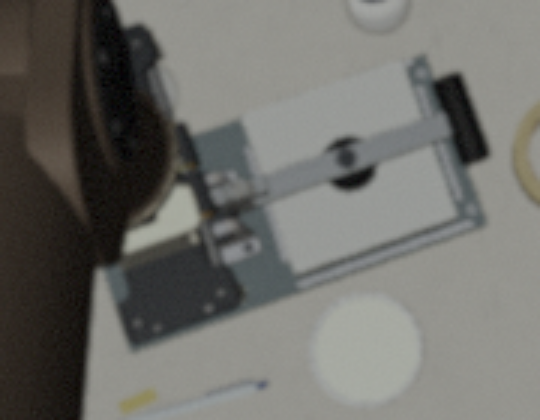

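The crossbar stays down: its top is near 96–99 mm and the arm lies straight over the box, with the pad centred at about (350,165). I'll press the nose pad.

```bash
python3 -m handwheel '[{"tx":0,"ty":0.2,"tz":1,"wx":0,"wy":0,"wz":0,"claw":0},{"tx":0,"ty":0.2,"tz":1.5,"wx":0,"wy":0,"wz":0,"claw":0},{"tx":0,"ty":0.2,"tz":2.0,"wx":0,"wy":0,"wz":0,"claw":0},{"tx":0,"ty":0.2,"tz":2.5,"wx":0,"wy":0,"wz":0,"claw":0},{"tx":0,"ty":0.2,"tz":2.8,"wx":0,"wy":0,"wz":0,"claw":0},{"tx":0,"ty":0.2,"tz":3.0,"wx":0,"wy":0,"wz":0,"claw":0},{"tx":0,"ty":0.2,"tz":3.0,"wx":0,"wy":0,"wz":0,"claw":0}]'
python3 - <<'E'
from h import *
go(.014,0,.15)
E
```

```text
clock: 8.85
position: [0.5433, 0.112, 0.1682]
ee_rot: [1.793, 2.577, 0.002]
force: [-1.8, -4.4, 15.8]
width: 0.001
clk 8.85 t cm [ 0.13 -0.13  0.42] w deg [0.1 0.1 0.3] tip stand mm [ 13.  -1. 154.] F [-1.8 -4.4 15.8]
```

```bash
python3 -m handwheel '[{"tx":0,"ty":0,"tz":0.3,"wx":0,"wy":0,"wz":0,"claw":0},{"tx":0,"ty":0,"tz":0.4,"wx":0,"wy":0,"wz":0,"claw":0},{"tx":0,"ty":0,"tz":0.4,"wx":0,"wy":0,"wz":0,"claw":0},{"tx":0,"ty":0,"tz":0.4,"wx":0,"wy":0,"wz":0,"claw":0}]'
python3 -c "
from h import *
go(.014,0,.15)"
```

```text
clock: 9.18
position: [0.5438, 0.1121, 0.1677]
ee_rot: [1.793, 2.577, 0.007]
force: [-14.6, -6.5, 53.5]
width: 0.003
clk 9.18 t cm [ 0.13 -0.18  0.37] w deg [ 0.3 -0.   0.3] tip stand mm [ 13.  -2. 154.] F [-14.6  -6.5  53.5]
```

The nose is firmly on its stop, 154 mm high at 53 N. I'll withdraw and check.

```bash
python3 -m handwheel '[{"tx":0,"ty":0,"tz":-1,"wx":0,"wy":0,"wz":0,"claw":0},{"tx":0,"ty":0,"tz":-4,"wx":0,"wy":0,"wz":0,"claw":0},{"tx":0,"ty":0,"tz":-8,"wx":0,"wy":0,"wz":0,"claw":0},{"tx":6,"ty":8,"tz":-10,"wx":0,"wy":0,"wz":0,"claw":0},{"tx":15,"ty":8,"tz":-10,"wx":0,"wy":0,"wz":0,"claw":0},{"tx":25,"ty":8,"tz":-10,"wx":0,"wy":0,"wz":0,"claw":0},{"tx":25,"ty":8,"tz":-10,"wx":0,"wy":0,"wz":0,"claw":0},{"tx":25,"ty":8,"tz":-10,"wx":0,"wy":0,"wz":0,"claw":0},{"tx":25,"ty":8,"tz":-10,"wx":0,"wy":0,"wz":0,"claw":0},{"tx":25,"ty":8,"tz":-10,"wx":0,"wy":0,"wz":0,"claw":0},{"tx":25,"ty":8,"tz":-10,"wx":0,"wy":0,"wz":0,"claw":0}]'
python3 - <<'E'
from h import *
for n in ("top","side"):
    im,d=vision.get_image(n)
    c=im[60:270,150:400] if n=="side" else im[150:290,160:340] 
    cv2.imwrite(f"pics/{n}_5.png",cv2.resize(c,None,fx=3,fy=2.85,interpolation=cv2.INTER_CUBIC))
    P=S(pts(n,d));X,Y,Z=P[...,0],P[...,1],P[...,2]
    def g(l,q): print(n,l,len(q),np.percentile(q,[3,50,97],0).round(3).tolist() if len(q) else '')
    g("bar",P[(abs(Y)<.04)&(X<-.17)&(X>-.23)&(Z>.065)&(Z<.12)])
    g("nose",P[(abs(Y)<.02)&(X>.0)&(X<.03)&(Z>.145)&(Z<.2)])
    g("tail",P[(abs(Y)<.02)&(X>.086)&(X<.12)&(Z>.12)&(Z<.2)])
    g("lid",P[(abs(Y)<.09)&(X<-.02)&(X>-.2)&(Z>.053)&(Z<.062)])
go(.014,0,.25)
E
```

```text
clock: 10.1
position: [0.5261, 0.3832, 0.2616]
ee_rot: [-1.778, -2.586, -0.002]
force: [-0.5, 0.3, -0.6]
width: 0.006
top bar 409 [[-0.211, -0.032, 0.085], [-0.197, 0.001, 0.093], [-0.174, 0.034, 0.099]]
top nose 159 [[0.001, -0.012, 0.148], [0.013, 0.0, 0.154], [0.027, 0.012, 0.157]]
top tail 195 [[0.088, -0.014, 0.146], [0.101, 0.0, 0.151], [0.115, 0.014, 0.155]]
top lid 2492 [[-0.169, -0.064, 0.055], [-0.106, 0.012, 0.058], [-0.043, 0.063, 0.061]]
side bar 395 [[-0.214, -0.03, 0.076], [-0.209, 0.005, 0.09], [-0.176, 0.036, 0.097]]
side nose 59 [[0.001, -0.011, 0.148], [0.007, 0.002, 0.153], [0.023, 0.014, 0.155]]
side tail 68 [[0.086, -0.012, 0.14], [0.092, 0.005, 0.15], [0.114, 0.016, 0.152]]
side lid 999 [[-0.173, -0.062, 0.054], [-0.106, 0.031, 0.058], [-0.042, 0.067, 0.06]]
clk 10.2 t cm [-25.13  -8.08  -0.19] w deg [-0.1  0.   0.5] tip stand mm [266. -79. 248.] F [ 0.9 -0.7 -0.2]
```

View pics/side_5.png

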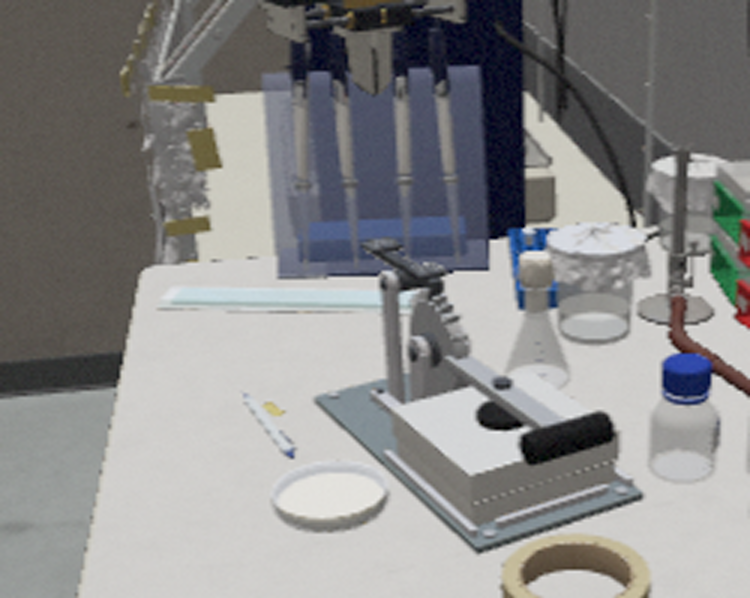

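View pics/top_5.png

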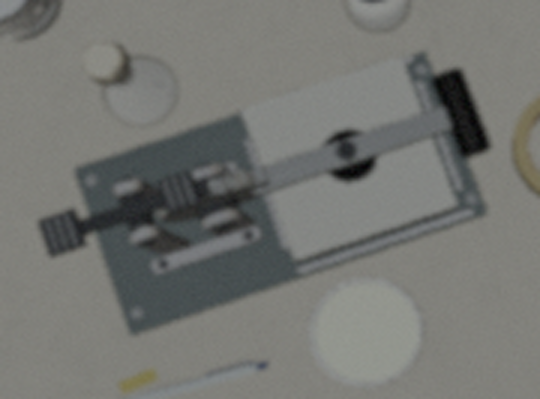

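The arm is level with its pad on the lid, around (350,155) in the top view. The pawl is back at its locked heights and the other items look unmoved. The robot is clear.

```bash
python3 -c "
from cell import arm; print(arm.sign_off())"
```

```text
the job is handed in; nothing more can be done
None
```

The freezer box is clamped and locked, and I handed the job in at about 10 s of the 51 s allowed. I pressed the pawl's tail down to its free stop (43 N), pushed the arm down along its arc until the pad was hard on the box (36 N), then pressed the nose back into the teeth (53 N) and backed away.

Final checks, with the robot clear of everything:
- **Arm:** the top of the crossbar is at about 97–99 mm. Level would be 96 mm, so the arm is at roughly 0–0.015 rad.
- **Pawl:** the nose pad is at 154 mm and the tail pad at 151 mm, the same as when it was locked at the start.
- **Box:** its lid is centred about 106 mm from the hinge, against 107 mm for the pad, so it has not moved.
- **Bystanders:** the flask, bottle, dish and pen look unmoved in the last pictures. I judged these by eye and did not measure them. The tape shows only in part there.

The first move command was refused because some rows lacked keys; nothing moved. While pressing, the measured fingertip position was 2–5 mm off sideways, which was still on the pads. No check failed.

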